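Unlock the transmitter box

TASK

Unlock the plywood transmitter box: turn the posts of its three dials to the code, left to ten o'clock, middle to three and right to eight (seen from the robot, the locking bar at six o'clock). Then push the locking bar by its tab away from the robot, fully home into the dials' notches. Leave the other things on the box and table where they are.

Things in the scene. Friction and masses are not known exactly. Their poses are not given: they have to be found in the camera images.
- case: Plywood box with white lid, 240 (x) x 360 (y) x 80 mm high, fixed, placed anew each time; origin: centre of its underside, +x away from the robot, +y left. On the lid three equal dials in a row along y and, in front of them (-x), an aluminium locking bar. Hour ticks round each dial: the wide one, 12, points to +x; 6 is the bar's side, 3 is -y. Keepers, 20 mm tall, at the front edge, 155 mm either side of the middle.
- bar (a joint): Travel of the locking bar in m along the box's +x: 0 = locked (start), 0.016 = fully home (unlocked, a stop). Stays where left; friction 3 N. Its three rounded teeth, 8 mm wide, enter the notches in the dial rims; if a dial is more than about 14 degrees off its code the bar is blocked after some 3 mm. The teeth nudge a slightly misset dial straight.
- bar_tab (a point): Middle of the upper edge of the front (-x) face of the bar's upright push tab: a plate 70 mm wide (y), 10 mm thick, its top 44 mm above the lid, its front face 93 mm in front of the box's middle when locked, 27 mm behind the box's front edge, with free room in front. The bar is otherwise 14 mm high above the lid, level with the dials.
- dial_left (a joint): Angle of the left (+y of the box) dial in rad: 0 = post at twelve o'clock, positive clockwise seen from above, one hour = 0.524; stops at -2.8 and 2.8 (cannot pass six). It stays where it is left; about 2 N at the post turns it. Its code, ten o'clock, is -1.047; the notch in its rim then faces the bar's tooth.
- dial_left_axis (a point): Centre of the left (+y of the box) dial on its upper face, 94 mm above the table, at x = 10, y = 100 mm of the box: a flat plywood disc, 84 mm diameter, vertical axis, 12 mm thick, with one upright post and a 22 mm wide notch in its rim; otherwise its face is bare.
- dial_left_post (a point): Top centre of the left (+y of the box) dial's post: an upright dark wooden dowel, 12 mm diameter, standing 30 mm above the dial's face, 28 mm from the dial's centre. It is the pointer and the handle: push it round sideways.
- dial_middle (a joint): Angle of the middle dial in rad: 0 = post at twelve o'clock, positive clockwise seen from above, one hour = 0.524; stops at -2.8 and 2.8 (cannot pass six). It stays where it is left; about 2 N at the post turns it. Its code, three o'clock, is 1.571; the notch in its rim then faces the bar's tooth.
- dial_middle_axis (a point): Centre of the middle dial on its upper face, 94 mm above the table, at x = 10, y = 0 mm of the box: a flat plywood disc, 84 mm diameter, vertical axis, 12 mm thick, with one upright post and a 22 mm wide notch in its rim; otherwise its face is bare.
- dial_middle_post (a point): Top centre of the middle dial's post: an upright dark wooden dowel, 12 mm diameter, standing 30 mm above the dial's face, 28 mm from the dial's centre. It is the pointer and the handle: push it round sideways.
- dial_right (a joint): Angle of the right (-y of the box) dial in rad: 0 = post at twelve o'clock, positive clockwise seen from above, one hour = 0.524; stops at -2.8 and 2.8 (cannot pass six). It stays where it is left; about 2 N at the post turns it. Its code, eight o'clock, is -2.094; the notch in its rim then faces the bar's tooth.
- dial_right_axis (a point): Centre of the right (-y of the box) dial on its upper face, 94 mm above the table, at x = 10, y = -100 mm of the box: a flat plywood disc, 84 mm diameter, vertical axis, 12 mm thick, with one upright post and a 22 mm wide notch in its rim; otherwise its face is bare.
- dial_right_post (a point): Top centre of the right (-y of the box) dial's post: an upright dark wooden dowel, 12 mm diameter, standing 30 mm above the dial's face, 28 mm from the dial's centre. It is the pointer and the handle: push it round sideways.
- propeller: Bystander: wooden propeller, 200 mm long, 14 mm high, lying along y on the lid's far edge strip, about 85 to 95 mm beyond the box's middle; origin under its middle.
- glue: Bystander: white bottle, 48 mm diameter, 130 mm high; origin under its middle.
- jar: Bystander: glass jar, 60 mm diameter, 70 mm high; origin under its middle.
- tape: Bystander: cardboard ring, 90 mm diameter, 25 mm high; origin under its middle.
- sander: Bystander: wooden sanding block 140 x 50 x 22 mm; origin under its middle.
- driver: Bystander: screwdriver lying on the table.
- wheel: Bystander: model aircraft wheel lying flat, 76 mm diameter, 26 mm thick; origin under its middle.

How it is judged:
By the outcome, as a careful person would: the job done as asked, in the order asked, and still so for the second after the job is handed in, with the robot touching nothing.
It also fails if it takes over 53 s, if anything falls off the work surface, if the arm or the gripper's body presses on something with over 40 N, if the wrist force passes 120 N, or if a joint passes its speed limit or range.

ROBOT

A 7-joint arm with a two-finger parallel gripper is mounted at the origin on the work surface. World frame = base frame: x ahead of the robot, y to its left, z up, the work surface at z = 0. Lengths are in m, angles in rad, forces in N, time in s.
With the tool pointing down it reaches from about 0.4 to 0.875 m from the base axis. Payload 19.3 kg.
Tool frame: the origin (TCP) lies at the very end of the fingers, on their centre line; the grasp point (between the pads) lies 19 mm behind it; z points along the fingers, y is the line along which they close (so a half turn about z gives the same grasp; the last joint's range is limited). The gripper opens to 85 mm and grips with 20 to 120 N. Pads are 22 mm wide; open, the fingers measure 114 mm over their backs; the gripper's body (76 mm by 85 mm) begins 54 mm behind the grasp point. The pads swing forward as they close: fully open they stand 13 mm farther back than shut.
Start: joints at [1.166, 0.521, -0.036, 1.599, 0.021, 1.021, -0.113], TCP at [0.205, -0.59, 0.199] pointing down, gripper open.
Joint ranges: [-2.91, 2.91], [-0.3, 2.13], [-1.5, 1.42], [0.17, 2.43], [-1.26, 4.41], [0.16, 1.93], [-2.52, 2.52]. Speed limits (rad/s): [1.89, 1.89, 2.39, 2.39, 3.01, 3.01, 3.01].

INTERFACE

Orientations are given as [roll, pitch, yaw] about the fixed x, y, z axes, in that order (R = Rz(yaw) Ry(pitch) Rx(roll)).
In Python, from workcell import monitor, optics, job_done gives the robot as it stands.
- The arm moves only by the shell command python3 -m handwheel 'ROWS' [FORCE]. ROWS is JSON, a list of rows, each an object of numbers: "dx", "dy", "dz": the shift along the tool's x, y, z in cm; "wx", "wy", "wz": the turn, a rotation vector about the tool's x, y, z in rad; "claw": the opening in per cent of the stroke, from 0 (shut) to 100 (fully open). A call has 1 to 8 rows; each row shifts and turns the commanded pose from where the row before left it, along the tool's axes as they then stand; what a row does not reach is not made up. A row lasts 1/8 s, in which the tool goes at most 62.5 mm and 10.7 degrees, less where a joint would pass 70% of its speed; a pose out of reach is approached as far as the arm can. A call with a gripper value outside its range is refused whole. The fingers move at their own pace and stop on an object; FORCE is the grip in N (left out, the last holds). Time passes only in rows, so rows that do not move let the fingers close. It gives the time, the measured TCP pose, the force, the opening and the grip force at its end, in the units of the state.
- monitor.observe(): the state, without advancing time (a new reading comes with each control period).
- optics.grab_frame(name): name is "scene" or "top" or "wrist"; returns a dict with "frame" (384x512x3 uint8, blue, green, red), "fovy" (degrees; the focal length in pixels is half the picture's height over the tangent of half this angle, whatever the lens; pixels are square), "cx", "cy" (the principal point, pixels), "R" (3x3) and "t" (3): a world point X has camera coordinates R X + t. Camera axes: x right, y down, z forward; pixel columns grow to the right and rows downward; lengths in m; the calibration is good to about 2 mm. A picture is of the moment at which its call begins. There is no depth.
- job_done(): hands the job in; it is judged then, once.
Trained networks look in the newest picture that a camera, given by its name, has taken for a name from the list of things; names that differ only in an ending like _2 or _b are one class to them, and where a whole thing is asked for, a point or a joint stands for the part that bears it (a point fixed in the world has none). Each returns a list of dicts, best first, with "p" (0 to 1); they miss things now and then, are a little off and sometimes report something else, mostly with a low value. They report only what shows in the picture. A call takes as long as a camera call.
- optics.masks_of(name, camera): "region" (384x512 bool, what is visible of it) and "rect" ([left, top, width, height] in pixels, round what is visible of it).
The state is a dict: "clock": time; "qpos": joint angles; "qd": joint speeds; "joint_efforts": joint torques, N m; "position": TCP position; "tool_rot": TCP orientation; "force": force on the tool from outside, world axes, zero at the start; "moment": the same for the moment, N m; "grip_width": finger opening in m; "finger_force": force on a finger pad.
Only numpy, scipy, OpenCV 4.12 (cv2) and the standard library are available. Lean on these libraries where they do the work, as an engineer would, in place of code of your own. Each camera call takes 0.05 s, during which the arm holds its last target. There are 200 camera calls.

## Working session

There is one attempt and no reset: what is moved stays moved. The work goes in short steps, Python scripts to look and compute and a shell command to move; the robot and the scene stay as the last step left them, time stands still between calls to the robot, and variables do not carry over. Pictures are saved under pics/ and viewed, at most 10 in all, crops included, and the job is handed in when it is done.

```bash
mkdir -p pics; cat > h.py <<'E'
import numpy as np, cv2
from workcell import monitor, optics, job_done
def ray(c,u,v):
    f=192/np.tan(np.radians(c["fovy"])/2)
    d=c["R"].T@np.array([(u-c["cx"])/f,(v-c["cy"])/f,1]); o=-c["R"].T@np.array(c["t"])
    return o,d
def at_z(c,u,v,z):
    o,d=ray(c,u,v); return o+d*(z-o[2])/d[2]
def proj(c,X):
    f=192/np.tan(np.radians(c["fovy"])/2); p=np.array(c["R"])@X+c["t"]; return f*p[0]/p[2]+c["cx"],f*p[1]/p[2]+c["cy"]
def grab(n):
    c=optics.grab_frame(n); c["R"]=np.array(c["R"]); c["t"]=np.array(c["t"]); return c
E
python3 - <<'E'
from h import *
s=monitor.observe(); print(s["clock"],s["position"],s["tool_rot"],s["grip_width"])
for n in("top","scene"):
    c=grab(n); cv2.imwrite(f"pics/{n}0.png",c["frame"]); print(n,c["fovy"],-c["R"].T@c["t"],c["cx"],c["cy"])
    if n=="top":
        for k,z in(("dial_left_axis",.094),("dial_left_post",.124),("dial_middle_post",.124),("dial_right_post",.124),("bar_tab",.124),("case",.08),("propeller",.09)):
            for m in optics.masks_of(k,n)[:4]:
                v,u=np.nonzero(m["region"]); print(k,round(m["p"],2),m["rect"],u.mean().round(1),v.mean().round(1),at_z(c,u.mean(),v.mean(),z).round(3))
E
```

```text
0.0 [ 0.20517292 -0.58999177  0.19812903] [-3.14050223e+00  8.07846584e-05  3.34712599e-01] 0.08563978118660433
top 52.957821688430016 [ 0.30972176 -0.03224222  1.42889283] 250.98618351763406 189.1053365172577
dial_left_axis 0.74 [201.9, 169.2, 27.2, 23.6] 216.1 179.7 [0.601 0.083 0.094]
dial_left_post 0.88 [203.8, 170.4, 24.4, 19.5] 216.0 179.9 [0.593 0.081 0.124]
dial_left_post 0.49 [232.9, 171.3, 22.2, 26.4] 242.8 185.1 [ 0.575 -0.012  0.124]
dial_left_post 0.32 [350.0, 168.3, 20.9, 17.3] 360.6 175.2 [ 0.612 -0.421  0.124]
dial_middle_post 0.63 [230.7, 172.8, 22.5, 21.3] 243.1 184.5 [ 0.578 -0.013  0.124]
dial_right_post 0.81 [256.8, 179.4, 28.2, 23.9] 270.9 190.3 [ 0.557 -0.109  0.124]
bar_tab 0.64 [193.1, 199.1, 96.0, 23.7] 240.2 205.2 [ 0.505 -0.004  0.124]
bar_tab 0.36 [257.7, 179.2, 27.7, 22.6] 270.8 190.1 [ 0.558 -0.109  0.124]
bar_tab 0.25 [303.6, 178.4, 24.4, 23.0] 316.6 190.4 [ 0.558 -0.267  0.124]
case 0.93 [188.0, 146.2, 110.4, 89.5] 242.0 191.1 [ 0.563 -0.009  0.08 ]
case 0.39 [228.1, 155.9, 55.4, 15.8] 257.5 164.0 [ 0.662 -0.064  0.08 ]
propeller 0.55 [230.8, 157.2, 54.4, 15.7] 256.5 164.0 [ 0.66 -0.06  0.09]
scene 45.19521919692676 [ 1.52067706 -0.4445441   1.41033483] 262.4515607634701 190.55225480892355
```

View pics/top0.png

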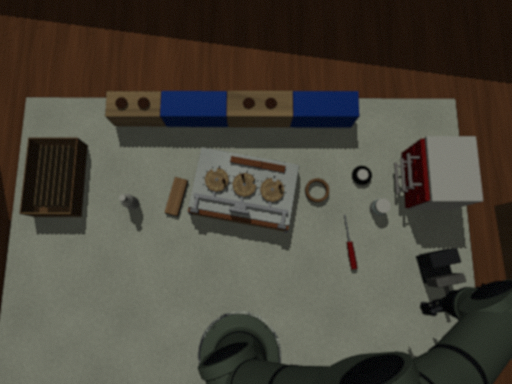

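View pics/scene0.png

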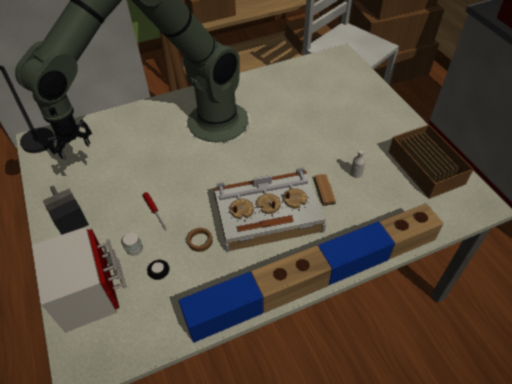

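Both views show the box centred near (0.56, -0.01), with its dials at top px (216,180), (243,185) and (271,190) and a yaw of about -10°. I'll move over it for a close wrist view.

```bash
python3 -m handwheel '[{"dx":3.9,"dy":-3.7,"dz":-1.5,"claw":40},{"dx":3.9,"dy":-3.7,"dz":-1.5},{"dx":3.9,"dy":-3.7,"dz":-1.5},{"dx":3.9,"dy":-3.7,"dz":-1.5},{"dx":3.9,"dy":-3.7,"dz":-1.5},{"dx":3.9,"dy":-3.7,"dz":-1.5},{"dx":3.9,"dy":-3.7,"dz":-1.5},{"dx":3.9,"dy":-3.7,"dz":-1.5}]' | tail -5
python3 -m handwheel '[{"dx":3.9,"dy":-3.7},{"dx":3.9,"dy":-3.7},{"dx":3.9,"dy":-3.7},{"wz":-0.18},{"wz":-0.18},{"wz":-0.18},{"wz":-0.18},{"wz":-0.18}]' | tail -3
python3 -m handwheel '[{"wz":-0.16},{}]' | tail -3
cat > look.py <<'E'
import sys
from h import *
s=monitor.observe(); print(s["clock"],s["position"].round(4),s["tool_rot"].round(3),s["force"].round(1),s["grip_width"])
c=grab("wrist"); cv2.imwrite("pics/"+sys.argv[1],c["frame"]); print(-c["R"].T@c["t"])
for k,z in(("dial_left_post",.124),("dial_left_axis",.094),("bar_tab",.124),("case",.08),("propeller",.09)):
    for m in optics.masks_of(k,"wrist")[:4]:
        v,u=np.nonzero(m["region"]); print(k,round(m["p"],2),np.round(m["rect"]),u.mean().round(1),v.mean().round(1),at_z(c,u.mean(),v.mean(),z).round(4))
E
python3 look.py w1.png
```

```text
0.45 [ 0.2053 -0.5903  0.1986] [-3.141  0.     0.335] [ 1.1 -0.3 -0.7] 0.08476262749694602
[ 0.26984854 -0.56789909  0.37264553]schema error: expected keys dx, dy, dz, wx, wy, wz, claw
schema error: expected keys dx, dy, dz, wx, wy, wz, claw
schema error: expected keys dx, dy, dz, wx, wy, wz, claw
```

View pics/w1.png

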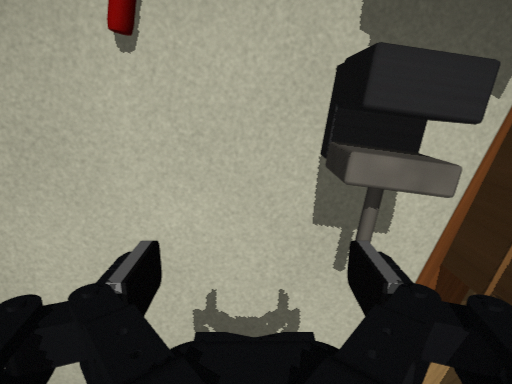

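The arm hasn't moved: the wrist view shows only the vise at (410,120) and the fingers, because every row needs all seven keys.

```bash
python3 -m handwheel '[{"dx":3.9,"dy":-3.7,"dz":-1.5,"wx":0,"wy":0,"wz":0,"claw":40},{"dx":3.9,"dy":-3.7,"dz":-1.5,"wx":0,"wy":0,"wz":0,"claw":40},{"dx":3.9,"dy":-3.7,"dz":-1.5,"wx":0,"wy":0,"wz":0,"claw":40},{"dx":3.9,"dy":-3.7,"dz":-1.5,"wx":0,"wy":0,"wz":0,"claw":40},{"dx":3.9,"dy":-3.7,"dz":-1.5,"wx":0,"wy":0,"wz":0,"claw":40},{"dx":3.9,"dy":-3.7,"dz":-1.5,"wx":0,"wy":0,"wz":0,"claw":40},{"dx":3.9,"dy":-3.7,"dz":-1.5,"wx":0,"wy":0,"wz":0,"claw":40},{"dx":3.9,"dy":-3.7,"dz":-1.5,"wx":0,"wy":0,"wz":0,"claw":40}]' | tail -5
python3 -m handwheel '[{"dx":3.9,"dy":-3.7,"dz":0,"wx":0,"wy":0,"wz":0,"claw":40},{"dx":3.9,"dy":-3.7,"dz":0,"wx":0,"wy":0,"wz":0,"claw":40},{"dx":3.9,"dy":-3.7,"dz":0,"wx":0,"wy":0,"wz":0,"claw":40},{"dx":0,"dy":0,"dz":0,"wx":0,"wy":0,"wz":-0.18,"claw":40},{"dx":0,"dy":0,"dz":0,"wx":0,"wy":0,"wz":-0.18,"claw":40},{"dx":0,"dy":0,"dz":0,"wx":0,"wy":0,"wz":-0.18,"claw":40},{"dx":0,"dy":0,"dz":0,"wx":0,"wy":0,"wz":-0.18,"claw":40},{"dx":0,"dy":0,"dz":0,"wx":0,"wy":0,"wz":-0.18,"claw":40}]' | tail -3
python3 -m handwheel '[{"dx":0,"dy":0,"dz":0,"wx":0,"wy":0,"wz":-0.16,"claw":40},{"dx":0,"dy":0,"dz":0,"wx":0,"wy":0,"wz":0,"claw":40}]' | tail -3
python3 look.py w2.png
```

```text
position: [0.4033, -0.2066, 0.3195]
tool_rot: [3.141, -0.0, 0.335]
force: [0.6, -0.4, 0.4]
grip_width: 0.0341
finger_force: 0.0
force: [0.4, 0.2, -0.8]
grip_width: 0.034
finger_force: 0.0
force: [0.4, -0.1, -0.4]
grip_width: 0.0342
finger_force: 0.0
3.0 [ 0.4768 -0.0651  0.3188] [ 3.141 -0.     1.394] [ 0.4 -0.1 -0.4] 0.03422331205897164
[0.48916079 0.00180365 0.49276175]
dial_left_post 0.63 [303.   2.  76.  51.] 338.7 24.2 [0.5922 0.0664 0.124 ]
dial_left_axis 0.73 [303.   0.  74.  58.] 338.5 24.1 [0.6003 0.0718 0.094 ]
bar_tab 0.85 [244.   0.  56. 228.] 273.6 113.6 [ 0.5094 -0.0124  0.124 ]
bar_tab 0.53 [296. 151.  66.  62.] 327.6 181.4 [ 0.561  -0.1025  0.124 ]
case 0.67 [358. 340.  16.  20.] 366.2 353.2 [ 0.598  -0.4063  0.08  ]
case 0.62 [229.   2. 203. 233.] 317.4 111.8 [ 0.5672 -0.0218  0.08  ]
propeller 0.69 [381.  45.  39. 161.] 397.5 126.4 [ 0.6624 -0.0567  0.09  ]
```

View pics/w2.png

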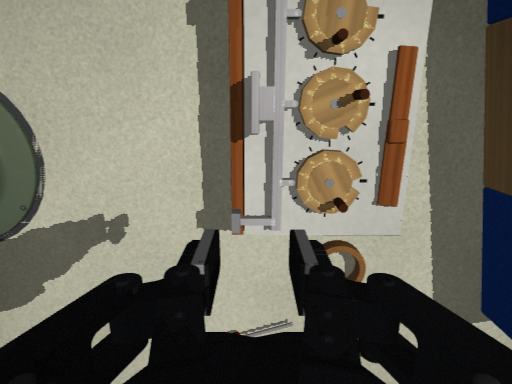

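The wrist view shows dial centres at (341,13), (335,104) and (329,184), with the posts near (340,37), (361,94) and (340,205). I'll fit the box pose from the centres and view an enlarged crop.

```bash
python3 - <<'E'
from h import *
c=grab("wrist"); im=c["frame"]
cr=cv2.resize(im[0:240,225:435],None,fx=2.5,fy=2.5,interpolation=cv2.INTER_CUBIC); cv2.imwrite("pics/w2c.png",cr)
A=[at_z(c,*p,.094) for p in((341,13),(335,104),(329,184))]
for a in A: print(a.round(4))
d=A[0]-A[2]; print(np.linalg.norm(d)/2,"yaw",np.arctan2(-d[0],d[1]))
E
```

```text
[0.6044 0.0828 0.094 ]
[ 0.5869 -0.0155  0.094 ]
[ 0.5682 -0.1147  0.094 ]
0.10038738321690809 yaw -0.18126579417380037
```

View pics/w2c.png

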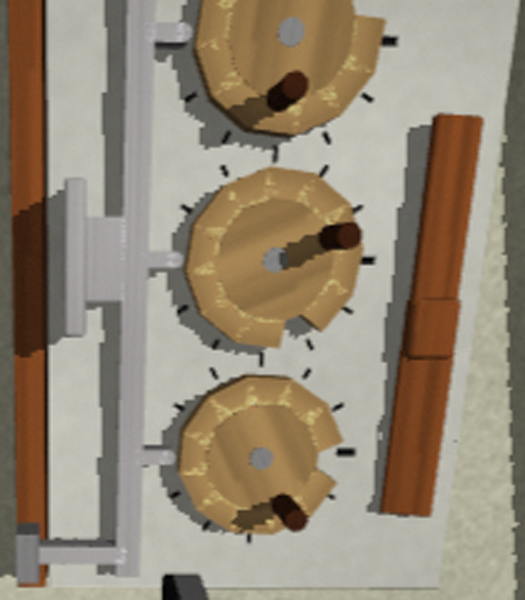

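The crop shows the bar's tab at crop (75,255). Post tops are at about (293,84), (350,235) and (296,518), and the notches agree with those post angles.

```bash
cat > geo.py <<'E'
from h import *
yaw=-0.181; M=np.array([0.5865,-0.0157]); ex=np.array([np.cos(yaw),np.sin(yaw)]); ey=np.array([-ex[1],ex[0]])
AX={"left":M+.1*ey,"middle":M,"right":M-.1*ey}
def ang(d,p): v=np.array(p)[:2]-AX[d]; return np.arctan2(-v@ey,v@ex),np.linalg.norm(v)
def post(d,a,r=.028): return AX[d]+r*(np.cos(a)*ex-np.sin(a)*ey)
CODE=dict(left=-1.047,middle=1.571,right=-2.094)
def tool(p,s):  # world xy delta -> tool dx,dy in cm (tool down)
    y=s["tool_rot"][2]; d=(np.array(p)-s["position"][:2])*100
    return round(d[0]*np.cos(y)+d[1]*np.sin(y),2),round(d[0]*np.sin(y)-d[1]*np.cos(y),2)
E
python3 - <<'E'
from geo import *
c=grab("wrist"); s=monitor.observe()
for d,p in dict(left=(293,84),middle=(350,235),right=(296,518)).items():
    P=at_z(c,225+p[0]/2.5,p[1]/2.5,.124); a,r=ang(d,P)
    print(d,P.round(4),"ang",a.round(3),"r",r.round(4),"post",post(d,a).round(4),"tool",tool(post(d,a),s),"code",post(d,CODE[d]).round(4), "bar pos",proj(c,np.append(post(d,a),.124)))
    print([tool(s["position"][:2]+post(d,x)-post(d,a),s) for x in np.linspace(a,CODE[d],7)])
tab=M-.010*ex-.093*ex; print("tab",tab, "origin",M-.01*ex, proj(c,np.append(tab,.124)))
E
```

```text
left [0.5949 0.0568 0.124 ] ang 1.745 r 0.0276 post [0.5948 0.0564] tool (np.float64(14.02), np.float64(9.48)) code [0.6226 0.104 ] bar pos (np.float64(342.0963071973826), np.float64(34.04498568393055))
[(np.float64(0.0), np.float64(0.0)), (np.float64(0.07), np.float64(1.29)), (np.float64(0.71), np.float64(2.41)), (np.float64(1.79), np.float64(3.12)), (np.float64(3.07), np.float64(3.28)), (np.float64(4.28), np.float64(2.84)), (np.float64(5.17), np.float64(1.91))]
middle [ 0.6138 -0.0093  0.124 ] ang -0.412 r 0.0281 post [ 0.6138 -0.0093] tool (np.float64(7.89), np.float64(12.5)) code [ 0.5815 -0.0432] bar pos (np.float64(364.93919708022753), np.float64(94.02643900679404))
[(np.float64(0.0), np.float64(0.0)), (np.float64(-0.89), np.float64(0.22)), (np.float64(-1.81), np.float64(0.14)), (np.float64(-2.65), np.float64(-0.23)), (np.float64(-3.33), np.float64(-0.86)), (np.float64(-3.76), np.float64(-1.67)), (np.float64(-3.91), np.float64(-2.58))]
right [ 0.5765 -0.1385  0.124 ] ang 1.074 r 0.0257 post [ 0.5772 -0.1407] tool (np.float64(-5.69), np.float64(11.22)) code [ 0.5591 -0.0877] bar pos (np.float64(344.1599447749549), np.float64(208.7677500956202))
[(np.float64(-0.0), np.float64(-0.0)), (np.float64(1.0), np.float64(1.06)), (np.float64(2.41), np.float64(1.47)), (np.float64(3.82), np.float64(1.12)), (np.float64(4.87), np.float64(0.11)), (np.float64(5.27), np.float64(-1.3)), (np.float64(4.9), np.float64(-2.71))]
tab [0.48518259 0.00284137] origin [ 0.57666336 -0.01389987] (np.float64(250.31743565918637), np.float64(103.90209290303191))
```

```bash
python3 -m handwheel '[{"dx":3.5,"dy":2.37,"dz":0,"wx":0,"wy":0,"wz":0,"claw":40},{"dx":3.5,"dy":2.37,"dz":0,"wx":0,"wy":0,"wz":0,"claw":40},{"dx":3.5,"dy":2.37,"dz":4,"wx":0,"wy":0,"wz":0,"claw":40},{"dx":3.5,"dy":2.37,"dz":4,"wx":0,"wy":0,"wz":0,"claw":40},{"dx":0,"dy":0,"dz":5,"wx":0,"wy":0,"wz":0,"claw":40},{"dx":0,"dy":0,"dz":4,"wx":0,"wy":0,"wz":0,"claw":40},{"dx":0,"dy":0,"dz":0,"wx":0,"wy":0,"wz":0,"claw":40},{"dx":0,"dy":0,"dz":0,"wx":0,"wy":0,"wz":0,"claw":40}]'
python3 - <<'E'
from geo import *
s=monitor.observe(); c=grab("wrist"); cv2.imwrite("pics/w3.png",c["frame"])
print(tool(post("left",1.745),s),s["position"]); print(proj(c,np.append(post("left",1.745),.124)),proj(c,s["position"]))
E
```

```text
clock: 4.4
position: [0.5955, 0.0565, 0.1504]
tool_rot: [3.14, -0.001, 1.394]
force: [-0.2, -0.2, 0.5]
grip_width: 0.0338
finger_force: 0.0
(np.float64(-0.02), np.float64(-0.07)) [0.59550585 0.05650059 0.15037979]
(np.float64(252.2321143299583), np.float64(209.23655239823825)) (np.float64(253.27312456144156), np.float64(223.250837043343))
```

View pics/w3.png

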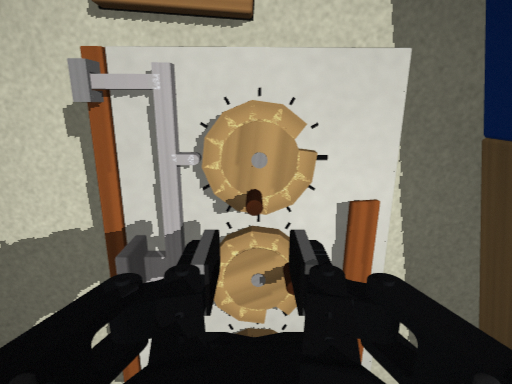

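The post top shows at (253,207), matching the prediction (252,209). I'll descend, grip lightly and swing it.

```bash
python3 -m handwheel '[{"dx":0,"dy":0,"dz":2.5,"wx":0,"wy":0,"wz":0,"claw":40},{"dx":0,"dy":0,"dz":2.3,"wx":0,"wy":0,"wz":0,"claw":40},{"dx":0,"dy":0,"dz":0,"wx":0,"wy":0,"wz":0,"claw":40},{"dx":0,"dy":0,"dz":0,"wx":0,"wy":0,"wz":0,"claw":5},{"dx":0,"dy":0,"dz":0,"wx":0,"wy":0,"wz":0,"claw":5},{"dx":0,"dy":0,"dz":0,"wx":0,"wy":0,"wz":0,"claw":5},{"dx":0,"dy":0,"dz":0,"wx":0,"wy":0,"wz":0,"claw":5}]' 20
```

```text
clock: 5.32
position: [0.5948, 0.0563, 0.101]
tool_rot: [3.141, -0.0, 1.395]
force: [0.8, -0.7, 0.7]
grip_width: 0.0046
finger_force: 0.0
```

The grip closed on nothing, so I'll look.

```bash
python3 - <<'E'
from geo import *
s=monitor.observe(); c=grab("wrist"); cv2.imwrite("pics/w4.png",c["frame"])
print(proj(c,np.append(post("left",1.745),.124)),proj(c,np.append(post("left",1.745),.094)),proj(c,s["position"]),proj(c,s["position"]+[0,0,.019]))
E
```

```text
(np.float64(253.03525815240016), np.float64(239.16243892275625)) (np.float64(253.15920092304182), np.float64(218.88631523216824)) (np.float64(253.22487590915264), np.float64(223.235162454659)) (np.float64(253.1553799171051), np.float64(236.25286228978405))
```

View pics/w4.png

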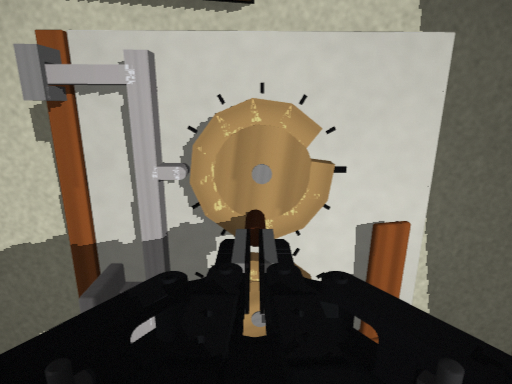

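The fingers closed just short of the post, whose dark top is near (255,217). I'll check the projected dial centre and a zoomed crop.

```bash
python3 - <<'E'
from geo import *
c=grab("wrist"); s=monitor.observe()
print("axis",proj(c,np.append(AX["left"],.094)),"cam",-c["R"].T@c["t"],s["position"], "nadir",proj(c,np.append((-c["R"].T@c["t"])[:2],.094)))
for z in(.094,.124): print(z,at_z(c,255,217,z),at_z(c,261,174,z),at_z(c,255,236,z))
cv2.imwrite("pics/w4c.png",cv2.resize(c["frame"][150:270,180:340],None,fx=4.5,fy=4.5,interpolation=cv2.INTER_CUBIC))
E
```

```text
axis (np.float64(261.69698181555293), np.float64(175.0235600295)) cam [0.60703267 0.12316025 0.27489449] [0.59469033 0.05630196 0.1008118 ] nadir (np.float64(253.91302141918817), np.float64(104.05408704192818))
0.094 [0.59604047 0.05747152 0.094     ] [0.60420093 0.08334634 0.094     ] [0.59385406 0.04509561 0.094     ]
0.124 [0.59786344 0.0683655  0.124     ] [0.60467055 0.08994918 0.124     ] [0.59603963 0.05804205 0.124     ]
```

View pics/w4c.png

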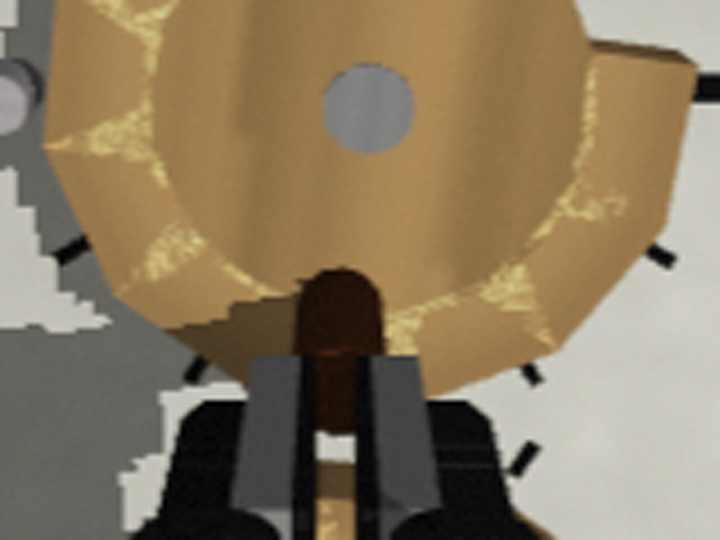

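```bash
python3 - <<'E'
from geo import *
c=grab("wrist"); s=monitor.observe(); y=s["tool_rot"][2]; tx=np.array([np.cos(y),np.sin(y),0]); ty=np.array([np.sin(y),-np.cos(y),0])
f=192/np.tan(np.radians(c["fovy"])/2); print("f",f, "optical axis in world",c["R"][2])
for z in(.101,.12,.14,.16):
  for x in(-.011,0,.011):
    P=s["position"]*[1,1,0]+[0,0,z]+x*tx; l=proj(c,P-.0023*ty); r=proj(c,P+.0023*ty); print(z,x,np.round(l,1),"gap",round(r[0]-l[0],1))
c=grab("scene")
print("scene TCP",proj(c,s["position"]))
u,v=map(int,proj(c,s["position"]))
cv2.imwrite("pics/s4.png",cv2.resize(c["frame"][v-60:v+40,u-70:u+70],None,fx=5.5,fy=5.5,interpolation=cv2.INTER_CUBIC)); print(u,v)
E
```

```text
f 313.90706439200005 optical axis in world [-0.04643456 -0.26400984 -0.9634016 ]
0.101 -0.011 [249.3 240.5] gap 7.7
0.101 0 [249.2 223.4] gap 7.8
0.101 0.011 [249.2 205.7] gap 7.9
0.12 -0.011 [248.8 255.2] gap 8.5
0.12 0 [248.7 236.4] gap 8.6
0.12 0.011 [248.6 217. ] gap 8.8
0.14 -0.011 [248.1 274.4] gap 9.6
0.14 0 [248.  253.6] gap 9.7
0.14 0.011 [247.9 232. ] gap 9.9
0.16 -0.011 [247.3 299.4] gap 11.0
0.16 0 [247.2 276. ] gap 11.2
0.16 0.011 [247.  251.6] gap 11.5
scene TCP (np.float64(287.5507695170418), np.float64(196.0141465126287))
287 196
```

View pics/s4.png

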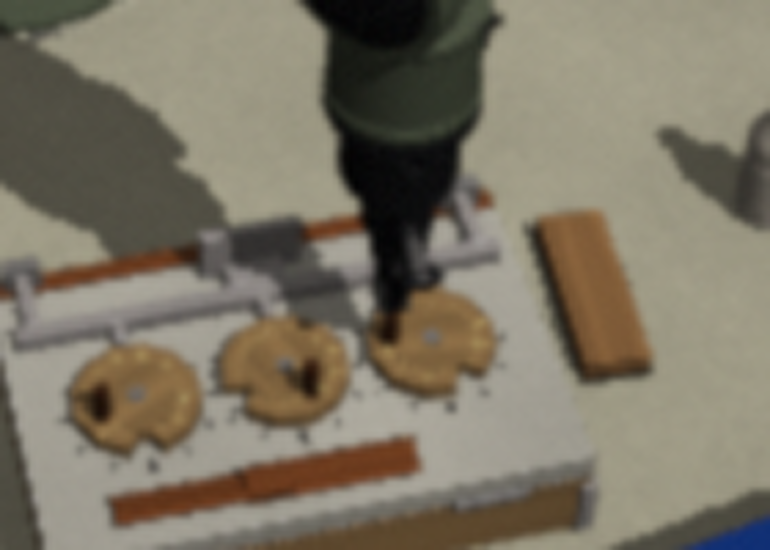

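The scene view shows the fingertips ending just above the post top at crop (390,310), so the real tips sit a few cm above the reported TCP. I'll reopen and go down in small steps, watching the force.

```bash
python3 -m handwheel '[{"dx":0,"dy":0,"dz":0,"wx":0,"wy":0,"wz":0,"claw":40},{"dx":0,"dy":0,"dz":0,"wx":0,"wy":0,"wz":0,"claw":40},{"dx":0,"dy":0,"dz":0,"wx":0,"wy":0,"wz":0,"claw":40},{"dx":0,"dy":0,"dz":0.5,"wx":0,"wy":0,"wz":0,"claw":40},{"dx":0,"dy":0,"dz":0,"wx":0,"wy":0,"wz":0,"claw":40}]' 20
python3 -m handwheel '[{"dx":0,"dy":0,"dz":0.4,"wx":0,"wy":0,"wz":0,"claw":40},{"dx":0,"dy":0,"dz":0,"wx":0,"wy":0,"wz":0,"claw":40}]'
```

```text
clock: 6.15
position: [0.5944, 0.0563, 0.0952]
tool_rot: [-3.141, 0.0, 1.395]
force: [-0.4, -0.6, 0.1]
grip_width: 0.0341
finger_force: 0.0
clock: 6.4
position: [0.5945, 0.0563, 0.0914]
tool_rot: [-3.141, 0.0, 1.395]
force: [0.6, -0.2, -0.4]
grip_width: 0.0341
finger_force: 0.0
```

```bash
python3 -m handwheel '[{"dx":0,"dy":0,"dz":0.5,"wx":0,"wy":0,"wz":0,"claw":40},{"dx":0,"dy":0,"dz":0,"wx":0,"wy":0,"wz":0,"claw":40}]'
python3 -m handwheel '[{"dx":0,"dy":0,"dz":0.5,"wx":0,"wy":0,"wz":0,"claw":40},{"dx":0,"dy":0,"dz":0,"wx":0,"wy":0,"wz":0,"claw":5},{"dx":0,"dy":0,"dz":0,"wx":0,"wy":0,"wz":0,"claw":5},{"dx":0,"dy":0,"dz":0,"wx":0,"wy":0,"wz":0,"claw":5},{"dx":0,"dy":0,"dz":0,"wx":0,"wy":0,"wz":0,"claw":5}]'
```

```text
clock: 6.65
position: [0.5944, 0.0562, 0.0863]
tool_rot: [-3.141, 0.0, 1.395]
force: [0.3, -0.3, 0.2]
grip_width: 0.0338
finger_force: 0.0
clock: 7.28
position: [0.5946, 0.0563, 0.0816]
tool_rot: [-3.142, -0.0, 1.395]
force: [0.3, 1.0, -4.2]
grip_width: 0.0107
finger_force: 19.4
```

Gripped: 10.7 mm at 19 N. Now the left arc.

```bash
python3 -m handwheel '[{"dx":0.07,"dy":1.29,"dz":0,"wx":0,"wy":0,"wz":0,"claw":5},{"dx":0.64,"dy":1.12,"dz":0,"wx":0,"wy":0,"wz":0,"claw":5},{"dx":1.08,"dy":0.71,"dz":0,"wx":0,"wy":0,"wz":0,"claw":5},{"dx":1.28,"dy":0.16,"dz":0,"wx":0,"wy":0,"wz":0,"claw":5},{"dx":1.21,"dy":-0.44,"dz":0,"wx":0,"wy":0,"wz":0,"claw":5},{"dx":0.89,"dy":-0.93,"dz":0,"wx":0,"wy":0,"wz":0,"claw":5},{"dx":0,"dy":0,"dz":0,"wx":0,"wy":0,"wz":0,"claw":5}]'
python3 - <<'E'
from geo import *
s=monitor.observe(); print(ang("left",s["position"]),tool(post("left",-1.047),s))
E
```

```text
clock: 8.15
position: [0.625, 0.1068, 0.0826]
tool_rot: [3.137, -0.005, 1.397]
force: [11.9, 8.8, -1.5]
grip_width: 0.0103
finger_force: 20.0
(np.float64(-1.0471272047404487), np.float64(0.03166173785027622)) (np.float64(-0.32), np.float64(-0.19))
```

```bash
python3 -m handwheel '[{"dx":0,"dy":0,"dz":0,"wx":0,"wy":0,"wz":0,"claw":40},{"dx":0,"dy":0,"dz":0,"wx":0,"wy":0,"wz":0,"claw":40},{"dx":0,"dy":0,"dz":-5,"wx":0,"wy":0,"wz":0,"claw":40},{"dx":-1.3,"dy":0,"dz":-5,"wx":0,"wy":0,"wz":0,"claw":40},{"dx":-5,"dy":0.6,"dz":0,"wx":0,"wy":0,"wz":0,"claw":40},{"dx":-5,"dy":0.5,"dz":0,"wx":0,"wy":0,"wz":0,"claw":40},{"dx":0,"dy":0,"dz":0,"wx":0,"wy":0,"wz":0,"claw":40},{"dx":0,"dy":0,"dz":0,"wx":0,"wy":0,"wz":0,"claw":40}]'
cat > posts.py <<'E'
from geo import *
s=monitor.observe(); c=grab("wrist"); im=c["frame"]; cv2.imwrite("pics/last.png",im)
hsv=cv2.cvtColor(im,cv2.COLOR_BGR2HSV)
for m in optics.masks_of("dial_left_axis","wrist")+optics.masks_of("bar_tab","wrist"):
    v,u=np.nonzero(m["region"]); print("net",round(m["p"],2),np.round(m["rect"]))
print("tooldelta middle",tool(post("middle",-.412),s),"right",tool(post("right",1.074),s),s["position"])
for d in AX:
    q=np.float32([proj(c,np.append(post(d,a,.044),.094)) for a in np.linspace(0,6.28,40)])
    mk=np.zeros(im.shape[:2],np.uint8); cv2.fillPoly(mk,[q.astype(np.int32)],255)
    dark=((im.max(2)<75)&(mk>0)).astype(np.uint8)
    n,l,st,ce=cv2.connectedComponentsWithStats(dark)
    print(d,"axis px",np.round(proj(c,np.append(AX[d],.094)),0))
    for i in range(1,n):
        if st[i,4]>40:
            P=at_z(c,*ce[i],.109); print("  comp",st[i],ce[i].round(1),P[:2].round(4),np.round(ang(d,P),3))
E
python3 posts.py
```

```text
clock: 9.15
position: [0.6135, -0.0091, 0.1818]
tool_rot: [-3.142, -0.0, 1.394]
force: [0.2, 0.7, 0.8]
grip_width: 0.0341
finger_force: 0.0
net 0.59 [170.  12. 108. 120.]
net 0.4 [180. 150.  93.  94.]
net 0.8 [ 65.   0. 114. 350.]
tooldelta middle (np.float64(-0.02), np.float64(0.03)) right (np.float64(-13.59), np.float64(-1.27)) [ 0.61350389 -0.00908172  0.18180861]
left axis px [222.  77.]
  comp [233  28  17  26 322] [241.4  40.4] [0.6246 0.1028] [-0.967  0.028]
middle axis px [224. 198.]
  comp [246 180  15  21 258] [253.5 190.4] [ 0.6136 -0.0089] [-0.428  0.028]
  comp [210 230  10  14 101] [214.8 236.9] [ 0.574  -0.0436] [1.812 0.031]
right axis px [226. 299.]
  comp [ 180  256   66   82 2188] [204.9 297.8] [ 0.5529 -0.1   ] [-2.59   0.021]
```

The left post reads -0.967, which is within tolerance. Now the middle dial.

```bash
python3 -m handwheel '[{"dx":0,"dy":0,"dz":4,"wx":0,"wy":0,"wz":0,"claw":40},{"dx":0,"dy":0,"dz":4,"wx":0,"wy":0,"wz":0,"claw":40},{"dx":0,"dy":0,"dz":2.3,"wx":0,"wy":0,"wz":0,"claw":40},{"dx":0,"dy":0,"dz":0,"wx":0,"wy":0,"wz":0,"claw":40},{"dx":0,"dy":0,"dz":0,"wx":0,"wy":0,"wz":0,"claw":5},{"dx":0,"dy":0,"dz":0,"wx":0,"wy":0,"wz":0,"claw":5},{"dx":0,"dy":0,"dz":0,"wx":0,"wy":0,"wz":0,"claw":5},{"dx":0,"dy":0,"dz":0,"wx":0,"wy":0,"wz":0,"claw":5}]' 20
```

```text
clock: 10.3
position: [0.6139, -0.009, 0.0798]
tool_rot: [3.141, -0.0, 1.395]
force: [-3.8, 1.6, 7.6]
grip_width: 0.0104
finger_force: 19.9
```

```bash
python3 -m handwheel '[{"dx":-0.89,"dy":0.22,"dz":0,"wx":0,"wy":0,"wz":0,"claw":5},{"dx":-0.92,"dy":-0.08,"dz":0,"wx":0,"wy":0,"wz":0,"claw":5},{"dx":-0.84,"dy":-0.37,"dz":0,"wx":0,"wy":0,"wz":0,"claw":5},{"dx":-0.68,"dy":-0.63,"dz":0,"wx":0,"wy":0,"wz":0,"claw":5},{"dx":-0.43,"dy":-0.81,"dz":0,"wx":0,"wy":0,"wz":0,"claw":5},{"dx":-0.15,"dy":-0.91,"dz":0,"wx":0,"wy":0,"wz":0,"claw":5},{"dx":0,"dy":0,"dz":0,"wx":0,"wy":0,"wz":0,"claw":5}]'
python3 - <<'E'
from geo import *
s=monitor.observe(); print(ang("middle",s["position"]),tool(post("middle",1.571),s))
E
```

```text
clock: 11.18
position: [0.5821, -0.0469, 0.0802]
tool_rot: [3.138, 0.004, 1.392]
force: [-2.2, -15.9, 12.1]
grip_width: 0.0105
finger_force: 20.9
(np.float64(1.5293815880153914), np.float64(0.03153880460574895)) (np.float64(0.35), np.float64(-0.13))
```

```bash
python3 -m handwheel '[{"dx":0,"dy":0,"dz":0,"wx":0,"wy":0,"wz":0,"claw":40},{"dx":0,"dy":0,"dz":0,"wx":0,"wy":0,"wz":0,"claw":40},{"dx":0,"dy":0,"dz":-5,"wx":0,"wy":0,"wz":0,"claw":40},{"dx":0,"dy":0,"dz":-5,"wx":0,"wy":0,"wz":0,"claw":40},{"dx":-4.8,"dy":0.65,"dz":0,"wx":0,"wy":0,"wz":0,"claw":40},{"dx":-4.87,"dy":0.65,"dz":0,"wx":0,"wy":0,"wz":0,"claw":40},{"dx":0,"dy":0,"dz":0,"wx":0,"wy":0,"wz":0,"claw":40},{"dx":0,"dy":0,"dz":0,"wx":0,"wy":0,"wz":0,"claw":40}]' >/dev/null
python3 posts.py
```

```text
net 0.85 [ 81.   1. 106. 232.]
net 0.59 [178.   0. 113.  84.]
tooldelta middle (np.float64(13.5), np.float64(1.31)) right (np.float64(-0.07), np.float64(0.0)) [ 0.57730603 -0.13996566  0.17871659]
left axis px [ 235. -141.]
middle axis px [236.  26.]
  comp [229  52  18  22 283] [237.5  62.6] [ 0.5829 -0.0425] [1.524 0.027]
right axis px [238. 159.]
  comp [245 181  15  23 278] [252.1 191.9] [ 0.5762 -0.14  ] [1.103 0.027]
```

```bash
python3 -m handwheel '[{"dx":0,"dy":0,"dz":4,"wx":0,"wy":0,"wz":0,"claw":40},{"dx":0,"dy":0,"dz":4,"wx":0,"wy":0,"wz":0,"claw":40},{"dx":0,"dy":0,"dz":2,"wx":0,"wy":0,"wz":0,"claw":40},{"dx":0,"dy":0,"dz":0,"wx":0,"wy":0,"wz":0,"claw":40},{"dx":0,"dy":0,"dz":0,"wx":0,"wy":0,"wz":0,"claw":5},{"dx":0,"dy":0,"dz":0,"wx":0,"wy":0,"wz":0,"claw":5},{"dx":0,"dy":0,"dz":0,"wx":0,"wy":0,"wz":0,"claw":5},{"dx":0,"dy":0,"dz":0,"wx":0,"wy":0,"wz":0,"claw":5}]' 20
python3 - <<'E'
from geo import *
s=monitor.observe(); print(ang("right",s["position"]))
P=[post("right",x) for x in np.linspace(1.085,CODE["right"],9)]
for a,b in zip(P,P[1:]): print(tool(s["position"][:2]+b-a,s))
E
```

```text
clock: 13.32
position: [0.5779, -0.1407, 0.0799]
tool_rot: [3.14, -0.0, 1.395]
force: [-1.4, 2.1, 8.3]
grip_width: 0.0105
finger_force: 19.9
(np.float64(1.0512623003320238), np.float64(0.02820582663855589))
(np.float64(0.69), np.float64(0.86))
(np.float64(0.97), np.float64(0.52))
(np.float64(1.1), np.float64(0.11))
(np.float64(1.06), np.float64(-0.33))
(np.float64(0.85), np.float64(-0.71))
(np.float64(0.51), np.float64(-0.98))
(np.float64(0.09), np.float64(-1.1))
(np.float64(-0.35), np.float64(-1.05))
```

```bash
python3 -m handwheel '[{"dx":0.69,"dy":0.86,"dz":0,"wx":0,"wy":0,"wz":0,"claw":5},{"dx":0.97,"dy":0.52,"dz":0,"wx":0,"wy":0,"wz":0,"claw":5},{"dx":1.1,"dy":0.11,"dz":0,"wx":0,"wy":0,"wz":0,"claw":5},{"dx":1.06,"dy":-0.33,"dz":0,"wx":0,"wy":0,"wz":0,"claw":5},{"dx":0.85,"dy":-0.71,"dz":0,"wx":0,"wy":0,"wz":0,"claw":5},{"dx":0.51,"dy":-0.98,"dz":0,"wx":0,"wy":0,"wz":0,"claw":5},{"dx":0.09,"dy":-1.1,"dz":0,"wx":0,"wy":0,"wz":0,"claw":5},{"dx":-0.35,"dy":-1.05,"dz":0,"wx":0,"wy":0,"wz":0,"claw":5}]'
python3 -m handwheel '[{"dx":0,"dy":0,"dz":0,"wx":0,"wy":0,"wz":0,"claw":5}]'
python3 - <<'E'
from geo import *
s=monitor.observe(); print(ang("right",s["position"]),tool(post("right",-2.094),s))
E
```

```text
clock: 14.32
position: [0.5613, -0.0857, 0.08]
tool_rot: [3.137, -0.002, 1.397]
force: [5.9, -1.2, -0.1]
grip_width: 0.0106
finger_force: 20.3
clock: 14.45
position: [0.5598, -0.0869, 0.0799]
tool_rot: [3.14, -0.001, 1.395]
force: [-3.9, 6.6, 9.8]
grip_width: 0.0109
finger_force: 21.2
(np.float64(-2.0630352467826425), np.float64(0.028504715522984742)) (np.float64(-0.09), np.float64(-0.05))
```

```bash
python3 -m handwheel '[{"dx":0,"dy":0,"dz":0,"wx":0,"wy":0,"wz":0,"claw":40},{"dx":0,"dy":0,"dz":0,"wx":0,"wy":0,"wz":0,"claw":40},{"dx":0,"dy":0,"dz":-5,"wx":0,"wy":0,"wz":0,"claw":40},{"dx":0,"dy":0,"dz":-5,"wx":0,"wy":0,"wz":0,"claw":40},{"dx":-3,"dy":-3,"dz":-4,"wx":0,"wy":0,"wz":0,"claw":20},{"dx":-3,"dy":-3,"dz":-4,"wx":0,"wy":0,"wz":0,"claw":0},{"dx":0,"dy":0,"dz":0,"wx":0,"wy":0,"wz":0,"claw":0},{"dx":0,"dy":0,"dz":0,"wx":0,"wy":0,"wz":0,"claw":0}]'
python3 posts.py; python3 - <<'E'
from geo import *
s=monitor.observe(); print(tool(M-.138*ex,s))
E
```

```text
clock: 15.45
position: [0.49, -0.1362, 0.2585]
tool_rot: [3.141, -0.0, 1.394]
force: [0.4, 0.3, -0.5]
grip_width: -0.0002
finger_force: 0.0
net 0.75 [219.   0.  62. 194.]
tooldelta middle (np.float64(14.66), np.float64(9.96)) right (np.float64(1.09), np.float64(8.67)) [ 0.48997314 -0.13618632  0.2584685 ]
left axis px [336. -90.]
middle axis px [329.  33.]
  comp [285  23  13  11  43] [291.2  27.6] [ 0.5487 -0.0077] [-3.114  0.039]
  comp [286  49  31  30  95] [303.5  68.9] [ 0.5551 -0.0455] [2.201 0.043]
  comp [322  52  20  17 219] [331.5  60.4] [ 0.5826 -0.0427] [1.535 0.027]
right axis px [322. 136.]
  comp [306 106  16  12 165] [313.5 111.3] [ 0.5597 -0.0866] [-2.061  0.029]
(np.float64(13.56), np.float64(-6.38))
```

```bash
python3 -m handwheel '[{"dx":4.52,"dy":-2.13,"dz":0,"wx":0,"wy":0,"wz":0,"claw":0},{"dx":4.52,"dy":-2.13,"dz":0,"wx":0,"wy":0,"wz":0,"claw":0},{"dx":4.52,"dy":-2.12,"dz":0,"wx":0,"wy":0,"wz":0,"claw":0},{"dx":0,"dy":0,"dz":5,"wx":0,"wy":0,"wz":0,"claw":0},{"dx":0,"dy":0,"dz":5,"wx":0,"wy":0,"wz":0,"claw":0},{"dx":0,"dy":0,"dz":5,"wx":0,"wy":0,"wz":0,"claw":0},{"dx":0,"dy":0,"dz":2,"wx":0,"wy":0,"wz":0,"claw":0},{"dx":0,"dy":0,"dz":0,"wx":0,"wy":0,"wz":0,"claw":0}]'
python3 -m handwheel '[{"dx":0,"dy":0,"dz":0.8,"wx":0,"wy":0,"wz":0,"claw":0},{"dx":0,"dy":0,"dz":0.8,"wx":0,"wy":0,"wz":0,"claw":0},{"dx":0,"dy":0,"dz":0,"wx":0,"wy":0,"wz":0,"claw":0}]'
python3 - <<'E'
from geo import *
s=monitor.observe(); c=grab("scene"); u,v=map(int,proj(c,s["position"])); print(u,v,tool(M-.103*ex,s))
cv2.imwrite("pics/s5.png",cv2.resize(c["frame"][v-60:v+60,u-70:u+70],None,fx=5,fy=5,interpolation=cv2.INTER_CUBIC))
E
```

```text
clock: 16.6
position: [0.4497, 0.0093, 0.0871]
tool_rot: [-3.138, -0.0, 1.396]
force: [0.4, 0.5, 0.4]
grip_width: 0.0002
finger_force: 0.0
clock: 16.98
position: [0.4507, 0.0084, 0.0726]
tool_rot: [-3.141, 0.0, 1.395]
force: [-0.2, 0.4, -0.7]
grip_width: 0.0
finger_force: 0.0
259 177 (np.float64(0.06), np.float64(3.5))
```

```bash
python3 -m handwheel '[{"dx":0,"dy":0.6,"dz":0,"wx":0,"wy":0,"wz":0,"claw":0},{"dx":0,"dy":0.6,"dz":0,"wx":0,"wy":0,"wz":0,"claw":0},{"dx":0,"dy":0.6,"dz":0,"wx":0,"wy":0,"wz":0,"claw":0},{"dx":0,"dy":0.3,"dz":0,"wx":0,"wy":0,"wz":0,"claw":0},{"dx":0,"dy":0.3,"dz":0,"wx":0,"wy":0,"wz":0,"claw":0}]' | sed -n '1,4p'
for i in 1; do python3 -m handwheel '[{"dx":0,"dy":0.3,"dz":0,"wx":0,"wy":0,"wz":0,"claw":0},{"dx":0,"dy":0.3,"dz":0,"wx":0,"wy":0,"wz":0,"claw":0}]' | sed -n '1,4p'; done
python3 -m handwheel '[{"dx":0,"dy":0.3,"dz":0,"wx":0,"wy":0,"wz":0,"claw":0},{"dx":0,"dy":0.3,"dz":0,"wx":0,"wy":0,"wz":0,"claw":0}]' | sed -n '1,4p'
```

```text
clock: 17.65
position: [0.4742, 0.0042, 0.0726]
tool_rot: [-3.141, 0.0, 1.395]
force: [-3.6, 0.3, 1.8]
clock: 17.9
position: [0.4803, 0.0031, 0.0727]
tool_rot: [-3.141, 0.0, 1.395]
force: [-3.8, -0.2, 1.7]
clock: 18.15
position: [0.4859, 0.0021, 0.0726]
tool_rot: [-3.141, 0.0, 1.395]
force: [-9.6, 1.7, 4.8]
```

```bash
python3 -m handwheel '[{"dx":0,"dy":0.2,"dz":0,"wx":0,"wy":0,"wz":0,"claw":0},{"dx":0,"dy":0,"dz":0,"wx":0,"wy":0,"wz":0,"claw":0}]' | sed -n '1,4p'
python3 -m handwheel '[{"dx":0,"dy":0.2,"dz":0,"wx":0,"wy":0,"wz":0,"claw":0},{"dx":0,"dy":0,"dz":0,"wx":0,"wy":0,"wz":0,"claw":0}]' | sed -n '1,4p'
```

```text
clock: 18.4
position: [0.4869, 0.0019, 0.0725]
tool_rot: [-3.139, 0.001, 1.395]
force: [-11.7, 1.8, 8.2]
clock: 18.65
position: [0.4871, 0.0017, 0.0723]
tool_rot: [-3.136, 0.002, 1.395]
force: [-23.1, 5.1, 19.6]
```

```bash
python3 -m handwheel '[{"dx":0,"dy":0.15,"dz":0,"wx":0,"wy":0,"wz":0,"claw":0},{"dx":0,"dy":0,"dz":0,"wx":0,"wy":0,"wz":0,"claw":0}]' | sed -n '1,4p'
python3 -m handwheel '[{"dx":0,"dy":-0.8,"dz":0,"wx":0,"wy":0,"wz":0,"claw":0},{"dx":0,"dy":-3,"dz":0,"wx":0,"wy":0,"wz":0,"claw":0},{"dx":0,"dy":0,"dz":-4,"wx":0,"wy":0,"wz":0,"claw":0},{"dx":-4,"dy":0,"dz":-4,"wx":0,"wy":0,"wz":0,"claw":0},{"dx":-4,"dy":0,"dz":-5,"wx":0,"wy":0,"wz":0,"claw":0},{"dx":-4,"dy":0,"dz":-4,"wx":0,"wy":0,"wz":0,"claw":0},{"dx":0,"dy":0,"dz":0,"wx":0,"wy":0,"wz":0,"claw":0},{"dx":0,"dy":0,"dz":0,"wx":0,"wy":0,"wz":0,"claw":0}]' | sed -n '1,4p'
python3 - <<'E'
from geo import *
c=grab("wrist")
for t in(0,.013,.016): print(t,np.round(proj(c,np.append(M-(.103-t)*ex,.124)),1))
im=c["frame"][0:230,200:440]; cv2.imwrite("pics/w9.png",cv2.resize(im,None,fx=2.6,fy=2.6,interpolation=cv2.INTER_CUBIC))
E
```

```text
clock: 18.9
position: [0.4872, 0.0017, 0.0723]
tool_rot: [-3.134, 0.003, 1.396]
force: [-34.3, 7.3, 26.8]
clock: 19.9
position: [0.4335, -0.1091, 0.2412]
tool_rot: [3.141, -0.0, 1.395]
force: [-0.4, 1.2, 0.1]
0 [290.3  41.4]
0.013 [305.6  41.5]
0.016 [309.1  41.5]
```

View pics/w9.png

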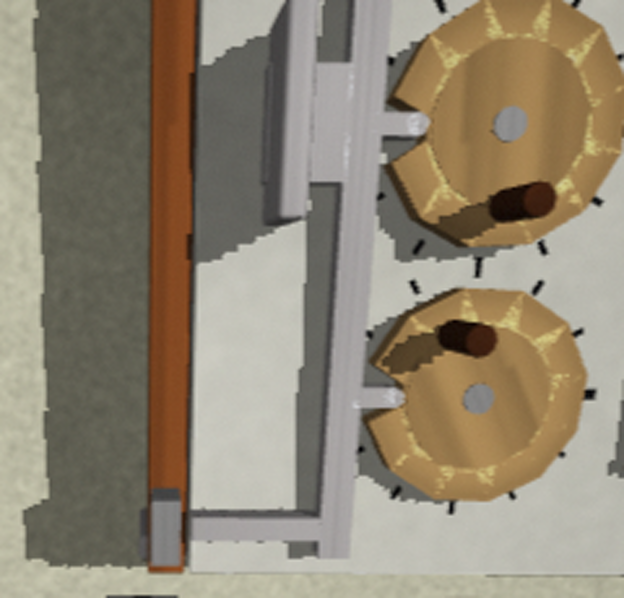

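The teeth sit in the visible notches (crop (410,123) and (385,398)). The tab's upper edge is at full-frame column 309, which matches the 16 mm travel.

```bash
python3 -c "
from workcell import job_done; print(job_done())"
```

```text
the job is handed in; nothing more can be done
None
```

The box should be unlocked: I set the dials to ten, three and eight, pushed the locking bar to its stop at about 16 mm, and handed the job in at about 20 s with the arm clear; the middle and right teeth showed in their notches in the last picture, the left was out of view, and I did not re-check the bystanders.

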